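# Load the tube rack under the drop catch of the rack loader

## Task

An amber bottle blocks the runway of the tube rack loader: first stand it upright in the white spill tray. Then slide the green rack along the runway fully home against the stop, so that its own edge lifts the red catch and the catch drops behind it. Do not touch the catch with the robot, keep rack and bottle upright, leave the orange rack, beaker and marker where they are, and let go of everything at the end.

Things in the scene. Friction and masses are not known exactly. Their poses are not given: they have to be found in the camera images.
- dock: Rack loader, fixed. Origin on the bench under the centre of a fully home rack; +x: the way the rack is slid in, z up. Runway plate 124 mm wide, top 12 mm above the bench, x -300 to +100 mm. Aluminium rails, tops at 26 mm, inner faces at y +-43 mm from x -210 mm to the stop. Two grey catch posts at x -155, y -48 to -63 mm, 84 mm tall. A home rack is centred at x 0, y 0, underside at 12 mm
- lane_mouth (a point): Mid width of the runway plate's outer end, on its top: dock x -300 mm, 12 mm above the bench. The rails flare from x -210 mm (86 mm apart) to about 110 mm apart at x -295 mm, as a lead-in for the 80 mm wide rack
- lane_stop (a point): Foot of the stop, mid lane: an upright face at dock x +85 mm, the front of a white reader body 100 mm tall that ends at dock x +170 mm. A white hood covers the lane from dock x +52 mm to the stop: underside 79 mm, top 89 mm above the bench
- catch: Red gravity catch, 60 g, no spring. Origin on its hinge axis (along dock y) at dock x -155 mm, 72 mm above the bench. An arm 17 mm wide, 6 mm thick, only over dock y -22 to -39 mm, slopes 66 mm forward (dock +x) and down to the nose. A rack slid in from the mouth lifts it by its sloping underside; it swings up to 0.9 rad. On a passing rack it stays within 22 mm above the rack's top
- catch_nose (a point): Axis of the catch's rounded nose (radius 5 mm). Catch hanging down: dock x -95 mm, 44 mm above the bench, 13 mm below the top of a rack in the lane; about 62 mm high when it rides on a rack
- green_rack: Green tube rack, loose, about 300 g: 170 (its x) by 80 (its y) by 45 mm tall; works either way round. Origin: centre of the underside. Grip fin mid-top: 14 mm thick along x, 30 mm wide along y, 45 to 94 mm up. White tube caps to 55 mm up, within 18 mm of the centre line and over 38 mm from the middle. Starts at the robot's right, in one of two places, length within 0.4 rad of the robot's y
- orange_rack: Orange tube rack, same shape as the green one, loose, standing beside it in the other place; bystander. Origin: centre of its underside
- bottle: Capped amber bottle, loose, about 280 g, 135 mm tall: body 66 mm in diameter up to 85 mm, then a neck 34 mm in diameter, and a blue cap 40 mm in diameter from 105 to 135 mm. Origin: centre of the underside, z up. Starts standing on the dock's runway plate near its mouth
- tray: White spill tray, fixed on the bench, 115 mm square and 20 mm tall, walls 4 mm, floor 4 mm thick. Origin: centre of the underside
- beaker: Empty glass beaker, loose, 72 mm in diameter, 85 mm tall; bystander. Origin: centre of the underside
- marker: Capped marker pen, loose, 133 mm long along its x, 18 mm thick, lying on the bench on the robot's left; bystander. Origin: on the bench, about the middle of its length
Not all that is in view belongs to the job. Several things look just like the green_rack: the one meant starts farthest from the robot's base. Several things look just like the tray: the one meant starts farthest from the robot's base.

How it is judged:
By the outcome, as a careful person would: the job done as asked, in the order asked, and still so for the second after the job is handed in, with the robot touching nothing.
It also fails if it takes over 64 s, if anything falls off the work surface, if the arm or the gripper's body presses on something with over 40 N, if the wrist force passes 120 N, or if a joint passes its speed limit or range.

## Robot

A 6-joint arm with a two-finger parallel gripper is mounted at the origin on the work surface. World frame = base frame: x ahead of the robot, y to its left, z up, the work surface at z = 0. Lengths are in m, angles in rad, forces in N, time in s.
With the tool pointing down it reaches from about 0.4 to 0.925 m from the base axis. Payload 12.5 kg.
Tool frame: the origin (TCP) lies on the centre line of the jaws, within the pads' length; the fingertips stand 14 mm ahead of it and the grasp point (between the pads) lies 5 mm behind it; z points along the fingers, x is the direction in which the jaws open and shut, and the axes are right-handed (so a half turn about z gives the same grasp; the last joint's range is limited). The gripper opens to 95 mm and grips with 3 to 60 N. Pads are 20 mm wide; open, the fingers measure 119 mm over their backs; the gripper's body (75 mm by 180 mm) begins 59 mm behind the grasp point.
Start: joints at [1.001, 0.491, 1.559, -0, 1.092, -0.106], TCP at [0.28, 0.559, 0.229] pointing down, gripper open.
Joint ranges: [-3.1, 3.1], [-0.84, 2.19], [0.05, 2.79], [-1.13, 4.28], [0.06, 2.93], [-2.69, 2.69]. Speed limits (rad/s): [2.22, 2.22, 2.79, 3.14, 3.14, 3.14].

## Interface

Orientations are given as [roll, pitch, yaw] about the fixed x, y, z axes, in that order (R = Rz(yaw) Ry(pitch) Rx(roll)).
In Python, from bench import r, cams gives the robot as it stands.
- The arm moves only by the tool step_arm, never from a script. Its argument "motion" is a list of rows, each a list of 2 entries, a list of its own where there are three numbers: the shift along the tool's x, y, z in units of 30 mm (1.0 is 30 mm), then the turn about the tool's z in units of 5 degrees (1.0 is 5 degrees). In form: [[[x, y, z], yaw], ...]. A call has 1 to 20 rows; each row shifts and turns the pose as measured when the row begins, along the tool's axes as they then stand; what a row does not reach is not made up. A row lasts 1/12 s, in which the tool goes at most 41.7 mm and 7.16 degrees, less where a joint would pass 70% of its speed; a pose out of reach is approached as far as the arm can. A call is refused whole if a number of a shift passes 1 or a number of a turn 1, either way. A call with a gripper value outside its range is refused whole. "fingers" is the gripper's target within -1 to 1 (shut at 1, half-way at 0, fully open at -1), set as the call begins (left out, the last holds). The fingers move at their own pace and stop on an object; the grip force is fixed at half the most. Time passes only in rows, so rows that do not move let the fingers close. It gives the time, the measured TCP pose, the force and the opening at its end, in the units of the state.
- r.read_state(): the state, without advancing time (a new reading comes with each control period).
- cams.read_camera(name): name is "scene" or "top" or "wrist"; returns the picture (400x640x3 uint8, blue, green, red); there is no depth.
- cams.calibration(name): a dict with "fx", "fy", "cx", "cy" (pixels), "T" (4x4, takes a point from camera to world coordinates). Camera axes: x right, y down, z forward; pixel columns grow to the right and rows downward; lengths in m; the calibration is good to about 2 mm. The wrist camera is an equidistant fisheye: a pixel r from the principal point sees the ray r / f radians off the axis. A picture is of the moment at which its call begins: read the wrist's pose just before it. calibration takes no time and is no camera call; for the wrist camera it gives the pose at the moment of the call.
- r.hand_in(): hands the job in, once; it reports no verdict.
The state is a dict: "time": time; "q": joint angles; "dq": joint speeds; "tau": joint torques, N m; "position": TCP position; "orientation": TCP orientation; "wrist_force": force on the tool from outside, world axes, zero at the start; "wrist_torque": the same for the moment, N m; "grip_width": finger opening in m.
Only numpy, scipy, OpenCV 4.12 (cv2) and the standard library are available. Lean on these libraries where they do the work, as an engineer would, in place of code of your own. Each camera call takes 0.05 s, during which the arm holds its last target.

## Working session

There is one attempt and no reset: what is moved stays moved. The work goes in short steps, Python scripts to look and compute and a tool call to move; the robot and the scene stay as the last step left them, time stands still between calls to the robot, and variables do not carry over. Pictures are saved under pics/ and viewed, and the job is handed in when it is done.

Besides the shell and the picture viewer there is one more tool, called after "Emit:" by a JSON object that holds its "api" and its "payload", one argument or row to a line. step_arm: Moves the arm, as the interface text tells. Its arguments: {"type":"object","properties":{"motion":{"type":"array"},"fingers":{"type":"number"}},"required":["motion"]}

```bash
mkdir -p pics; ls; python3 - <<'E'
from bench import r,cams
import cv2
s=r.read_state(); print(s)
for n in("scene","top","wrist"):
    c=cams.calibration(n); print(n,c)
    cv2.imwrite(f"pics/{n}0.png",cams.read_camera(n))
E
```

```text
pics
{'time': 0.0, 'q': array([ 1.00143610e+00,  4.91559434e-01,  1.55949235e+00, -1.97544786e-05,
        1.09169296e+00, -1.05568874e-01]), 'dq': array([-0.00010793, -0.00106586, -0.00145844, -0.00089919, -0.00147676,
        0.00113803]), 'tau': array([-9.69981229e-04, -6.12655377e+01, -2.58186257e+01,  6.91937422e-02,
        4.82142437e-02, -9.57019483e-05]), 'position': array([0.27942079, 0.55878367, 0.22804705]), 'orientation': array([-3.14148868e+00,  1.14752671e-03,  1.10701415e+00]), 'wrist_force': array([ 0.77521152, -0.41928922,  0.81401784]), 'wrist_torque': array([ 0.036592  , -0.03623075,  0.00684994]), 'grip_width': 0.095105335289235}
scene {'fx': 474.8119530058093, 'fy': 474.8119530058093, 'cx': 322.42731630918706, 'cy': 202.65384450182356, 'T': array([[ 0.5595612 ,  0.50934218, -0.65380563,  1.22525252],
       [ 0.82873392, -0.33476455,  0.4484783 , -0.53437009],
       [ 0.00955796, -0.79278196, -0.60943039,  0.81160686],
       [ 0.        ,  0.        ,  0.        ,  1.        ]])}
top {'fx': 437.1399705151463, 'fy': 437.1399705151463, 'cx': 325.96059551456096, 'cy': 200.15146677498797, 'T': array([[-0.0134102 , -0.99580378,  0.09052628,  0.32448823],
       [-0.99970368,  0.01519179,  0.01902009, -0.01659879],
       [-0.02031553, -0.09024439, -0.99571242,  1.41516242],
       [ 0.        ,  0.        ,  0.        ,  1.        ]])}
wrist {'fx': 309.70691628693146, 'fy': 309.70691628693146, 'cx': 319.46251654982325, 'cy': 204.2007501779817, 'T': array([[ 0.44771145,  0.86456645,  0.22820891,  0.21438936],
       [ 0.89417753, -0.43259901, -0.11534575,  0.59167465],
       [-0.00100112,  0.25570089, -0.96675543,  0.38496909],
       [ 0.        ,  0.        ,  0.        ,  1.        ]])}
```

View pics/top0.png

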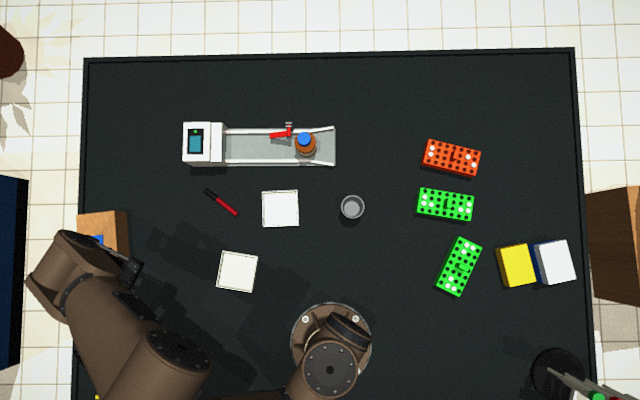

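View pics/scene0.png

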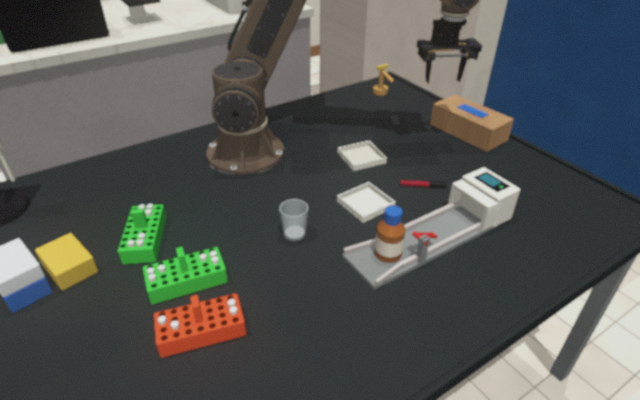

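View pics/wrist0.png

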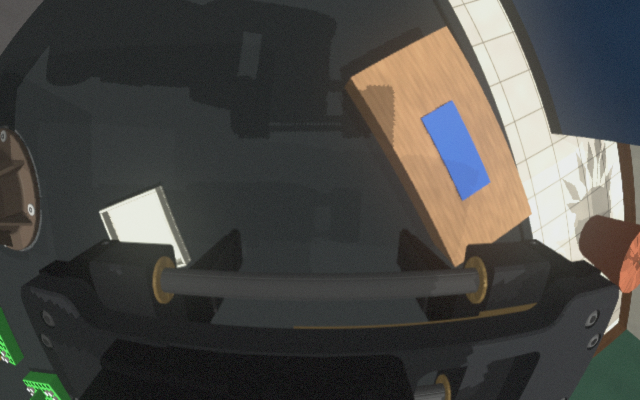

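The top view shows these candidates:
- **Green racks:** (446,205) and (459,266). The base is at about (331,345), so (446,205) is farther. It also lies with its length near the robot's y, beside the orange rack at (451,157).
- **Trays:** (280,209) and (237,271). (280,209) is farther.

I'll confirm both with crops and measure.

```bash
cat > h.py <<'E'
import numpy as np,cv2
def ray(c,u,v):
    T=c["T"];d=T[:3,:3]@np.array([(u-c["cx"])/c["fx"],(v-c["cy"])/c["fy"],1.]);return T[:3,3],d
def p2w(c,u,v,z):
    o,d=ray(c,u,v);return o+d*(z-o[2])/d[2]
def w2p(c,P):
    T=c["T"];q=T[:3,:3].T@(np.asarray(P,float)-T[:3,3]);return np.array([c["fx"]*q[0]/q[2]+c["cx"],c["fy"]*q[1]/q[2]+c["cy"]])
E
python3 - <<'E'
from bench import r,cams
from h import *
im=cv2.imread("pics/top0.png")
a=cv2.resize(im[110:180,170:350],None,fx=4.4,fy=4.4,interpolation=cv2.INTER_CUBIC)
cv2.imwrite("pics/dockcrop.png",a)
b=cv2.resize(im[130:310,410:500],None,fx=3.3,fy=3.3,interpolation=cv2.INTER_CUBIC)
d=cv2.resize(im[180:300,200:380],None,fx=2.7,fy=3.3*1.5*.55,interpolation=cv2.INTER_CUBIC)
h=max(b.shape[0],d.shape[0]);f=lambda x:cv2.copyMakeBorder(x,0,h-x.shape[0],0,0,cv2.BORDER_CONSTANT)
cv2.imwrite("pics/crop2.png",np.hstack([f(b),f(d)]))
c=cams.calibration("top")
hsv=cv2.cvtColor(im,cv2.COLOR_BGR2HSV)
def blob(mask,z,name):
    n,l,st,ce=cv2.connectedComponentsWithStats(mask.astype(np.uint8))
    for i in range(1,n):
        if st[i,4]>150:
            pts=np.argwhere(l==i)[:,::-1].astype(np.float32)
            W=np.array([p2w(c,u,v,z)[:2] for u,v in pts],np.float32)
            (x,y),(w,h),an=cv2.minAreaRect(W*1000)
            print(name,ce[i].round(1),"c",round(x,1),round(y,1),"sz",round(w,1),round(h,1),"ang",round(an,1), "dist",round(np.hypot(x,y)))
H,S,V=cv2.split(hsv)
k=np.ones((5,5),np.uint8)
cl=lambda m:cv2.morphologyEx(m.astype(np.uint8),cv2.MORPH_CLOSE,k)
blob(cl((H>45)&(H<75)&(S>120)&(V>80)),.045,"green")
m=((H<14)&(S>150)&(V>100)); m[:,:400]=0
blob(cl(m),.045,"orange")
m=((S<40)&(V>150)); m[:180]=0;m[300:]=0;m[:,:200]=0;m[:,310:]=0
blob(cl(m),.02,"tray")
m=((H>100)&(H<125)&(S>150)&(V>100)); m[:110]=0;m[180:]=0;m[:,:240]=0;m[:,400:]=0
blob(m,.135,"cap")
m=((H<8)|(H>172))&(S>130)&(V>60); m[:180]=0;m[:,300:]=0
blob(m,.01,"marker")
E
```

```text
green [445.1 203.7] c 432.4 -362.9 sz 172.2 82.6 ang 79.3 dist 565
green [458.6 266. ] c 240.3 -395.9 sz 87.8 171.4 ang 62.8 dist 463
orange [451.2 157.2] c 578.3 -388.4 sz 172.2 86.7 ang 74.6 dist 697
tray [279.8 208.1] c 428.6 157.8 sz 115.7 116.0 ang 90.0 dist 457
tray [236.4 271. ] c 230.2 297.1 sz 117.1 117.0 ang 79.9 dist 376
```

View pics/dockcrop.png

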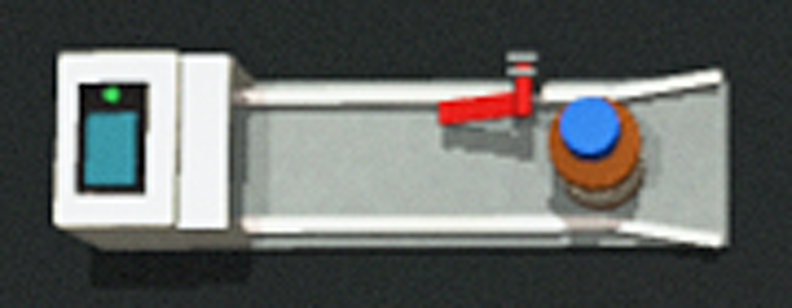

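View pics/crop2.png

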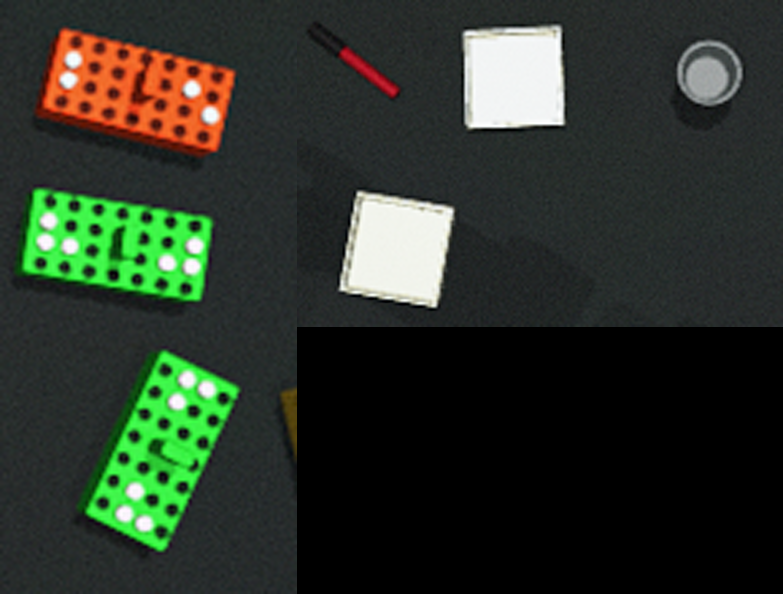

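```bash
python3 - <<'E'
from bench import r,cams
from h import *
im=cv2.imread("pics/top0.png")
c=cams.calibration("top")
g=cv2.cvtColor(im,cv2.COLOR_BGR2GRAY).astype(float)
for u in (232,245,258,270): print(u,g[122:170,u].astype(int))
for v in (135,145,155): print(v,g[v,318:342].astype(int),g[v,178:232].astype(int))
hsv=cv2.cvtColor(im,cv2.COLOR_BGR2HSV);H,S,V=cv2.split(hsv)
m=((H>95)&(H<130)&(S>120)); m[:110]=0;m[180:]=0;m[:,:280]=0;m[:,400:]=0
p=np.argwhere(m); print(len(p),p.mean(0)[::-1],p.min(0),p.max(0)); print("cap",p2w(c,*p.mean(0)[::-1],.135))
E
```

```text
232 [ 40  33  44  44  37  27  97 182 221 247 244 189  76 140 179 182 180 181
 182 182 184 183 183 180 180 181 182 184 189 183 182 181 182 179 183 179
 189 225 246 248 230  79 145 165  84  21  35  41]
245 [ 42  44  41  41  39  30 112 206 236 246 243 188  85 139 183 179 183 184
 181 181 179 184 180 180 179 182 181 180 180 183 179 180 180 179 182 181
 188 228 246 243 194  91 146 167  63  26  38  42]
258 [ 38  39  35  38  42  35 114 205 235 246 238 142  85 140 183 181 182 181
 184 182 181 178 181 184 182 179 184 181 180 179 177 177 179 179 182 183
 186 226 248 243 193  90 140 159  59  26  45  44]
270 [ 36  37  41  42  40  51 121 205 235 245 231  96  91  98 104  96 112 152
 150 150 147 156 186 180 183 177 177 179 177 177 177 177 179 178 178 176
 181 227 246 240 191  91 141 161  55  28  42  43]
135 [169 167 173 172 174 175 177 174 173 170 174 173 170 173 173 173 157  92
  31  37  42  42  44  43] [ 38  42  43  39  53 218 249 245 250 198  20  30  53  60  64  67  57  62
  62  72  78  83  69  39  19 117 229 247 242 244 244 239 172 212 246 244
 243 243 242 243 243 242 247 215  97  86  89  93  89 108 117 112 116 131]
145 [153 151 169 176 173 172 166 174 175 173 173 173 174 176 178 177 161  93
  35  41  39  40  48  42] [ 40  48  33  31  91 225 248 245 240 144  17  72 113 124 129 125 121 125
 127 127 123 129  91  31  10 214 250 243 243 244 246 219 136 224 247 244
 243 244 243 242 243 244 249 202  68  88  88  86 133 156 156 155 155 172]
155 [176 173 179 176 178 174 176 180 179 176 178 176 175 177 177 181 165  97
  39  40  40  41  44  42] [ 40  39  38  26 180 242 245 244 244 247 249 250 249 249 251 251 251 251
 252 250 251 252 251 250 249 246 244 242 243 244 246 195 175 238 245 244
 243 243 242 244 243 244 248 200  78  94  92 129 163 160 163 154 159 174]
148 [303.60810811 138.5472973 ] [132 297] [145 310]
cap [0.62635175 0.07204862 0.135     ]
```

```bash
cat > dock.py <<'E'
from bench import cams
from h import *
from scipy.optimize import least_squares
c=cams.calibration("top")
def D(p,x,y,z):
    X,Y,a=p; ca,sa=np.cos(a),np.sin(a); return [X+ca*x-sa*y, Y+sa*x+ca*y, z]
E
python3 - <<'E'
from dock import *
for u in (232,270): print(u,"near",p2w(c,u,165.6,.012).round(4),"rail in near",p2w(c,u,158.6,.026).round(4),"rail in far",p2w(c,u,132.9 if u==232 else 132.4,.026).round(4))
print("end",p2w(c,334.9,135,.012),p2w(c,334.9,155,.012))
print("seam",p2w(c,210,145,.1),"hood",p2w(c,221.3,145,.089),"back",p2w(c,182.6,145,.1))
# edge obs: (u,v,type, val,z): type x or y in dock frame
obs=[]
for u,dv in((232,.1),(245,0),(258,-.1),(270,-.15)):
    obs.append((u,165.6+dv,'y',62,.012))
    obs.append((u,158.6,'y',43,.026))
for v in(135,145,155): obs.append((334.9,v,'x',-300,.012))
obs+= [(210.2,135,'x',85,.1),(209.8,145,'x',85,.1),(209.4,155,'x',85,.1),(221.5,135,'x',52,.089),(221.3,145,'x',52,.089),(221,155,'x',52,.089),(182.7,135,'x',170,.1),(182.4,145,'x',170,.1),(181.9,155,'x',170,.1)]
def res(p):
    o=[]
    for u,v,t,val,z in obs:
        W=p2w(c,u,v,z)[:2]-p[:2]; ca,sa=np.cos(p[2]),np.sin(p[2])
        d=[W[0]*ca+W[1]*sa,-W[0]*sa+W[1]*ca]
        o.append(d[0 if t=='x' else 1]*1000-val)
    return o
s=least_squares(res,[.6,.3,np.pi/2],loss='soft_l1'); print(s.x,np.round(res(s.x),1))
np.save("dock.npy",s.x)
im=cv2.imread("pics/top0.png"); K=4
b=cv2.resize(im[100:185,170:350],None,fx=K,fy=K,interpolation=cv2.INTER_CUBIC)
def L(pts,col):
    q=np.array([(w2p(c,D(s.x,*np.array(P)/1000))-[170,100]+.5)*K for P in pts]).astype(int)
    cv2.polylines(b,[q],True,col,1)
L([(-300,-62,12),(100,-62,12),(100,62,12),(-300,62,12)],(0,0,255))
L([(-210,-43,26),(85,-43,26),(85,43,26),(-210,43,26)],(255,0,0))
L([(52,-62,89),(85,-62,89),(85,62,89),(52,62,89)],(0,255,0))
L([(-155,-22,72),(-95,-22,44),(-95,-39,44),(-155,-39,72)],(255,255,0))
cv2.imwrite("pics/ov.png",b)
# bottle in dock frame
W=np.array([.6264,.0720])-s.x[:2];a=s.x[2];print("bottle dock",W@[np.cos(a),np.sin(a)],W@[-np.sin(a),np.cos(a)])
E
```

```text
232 near [0.5699 0.3152 0.012 ] rail in near [0.5903 0.312  0.026 ] rail in far [0.675  0.3125 0.026 ]
270 near [0.5678 0.1909 0.012 ] rail in near [0.5882 0.1888 0.026 ] rail in far [0.6743 0.1886 0.026 ]
end [ 0.66527995 -0.02186458  0.012     ] [ 0.59907134 -0.02085424  0.012     ]
seam [0.61967101 0.36265413 0.1       ] hood [0.62151097 0.33063163 0.089     ] back [0.6211862  0.44744099 0.1       ]
[0.632033   0.27836335 1.55543349] [ 1.1 -0.8  0.8 -0.7  0.5 -0.6  0.4 -0.5  0.3  0.3  0.3 -0.7 -0.3  0.1
  0.2  0.1  0.3 -0.4 -0.5  0.1]
bottle dock -0.2064255292943337 0.00246213001946368
```

View pics/ov.png

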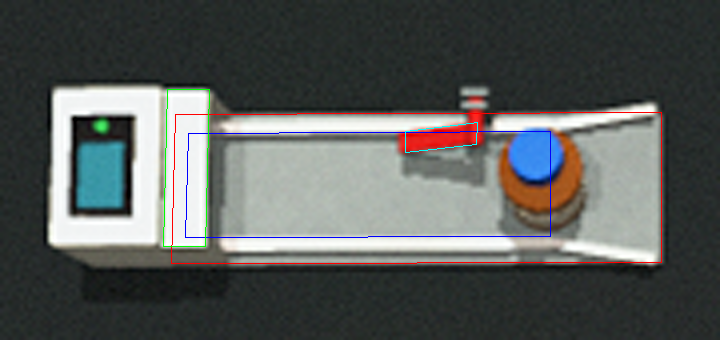

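Dock overlay agrees with the picture (residuals ≤1 mm). Next I'll refine the bottle, whose cap top is at 147 mm because it stands on the plate, and the green rack, whose fin and angle matter.

```bash
cat > mv.py <<'E'
from bench import r
import numpy as np
def st(): 
    s=r.read_state(); return s
def go(x,y,z,yaw=None):
    """print total shift in tool units to reach TCP world x,y,z and world yaw"""
    s=st();p=s["position"];a=s["orientation"][2]
    d=np.array([x,y,z])-p
    tx=d[0]*np.cos(a)+d[1]*np.sin(a);ty=d[0]*np.sin(a)-d[1]*np.cos(a)
    print("t",round(float(s["time"]),2),"at",p.round(4),"ori",np.round(s["orientation"],4),"w",round(float(s["grip_width"]),4),"F",np.round(s["wrist_force"],1))
    print("units x,y,z",np.round(np.array([tx,ty,-d[2]])/.03,2),"turn",None if yaw is None else round(-np.degrees(yaw-a)/5,2))
E
python3 - <<'E'
from dock import *
from mv import go
im=cv2.imread("pics/top0.png")
b=p2w(c,303.6,138.55,.147);print("bottle",b)
go(b[0],b[1],.229,1.555)
# rack fit: maximize top-face model vs green mask + white caps
hsv=cv2.cvtColor(im,cv2.COLOR_BGR2HSV);H,S,V=cv2.split(hsv)
m=((H>45)&(H<75)&(S>120)&(V>60)).astype(np.uint8);m[:180]=0;m[225:]=0
m=cv2.morphologyEx(m,cv2.MORPH_CLOSE,np.ones((5,5),np.uint8))
def sil(p):
    P=[D(p,x,y,z) for x in(-.085,.085) for y in(-.04,.04) for z in(0,.045)]
    q=np.array([w2p(c,k) for k in P],np.float32); h=cv2.convexHull(q)
    M=np.zeros((400*4,640*4),np.uint8);cv2.fillConvexPoly(M,np.round((h+.5)*4*16).astype(np.int32),255,shift=4)
    return cv2.resize(M,(640,400),interpolation=cv2.INTER_AREA)/255.
from scipy.optimize import minimize
# soft image: green-ness threshold on dark background
g=im[:,:,1].astype(float)
def cost(p): return np.abs(sil([p[0]/1000,p[1]/1000,p[2]/100])-m)[175:230,400:490].sum()
best=minimize(cost,[432,-363,142],method="Nelder-Mead",options=dict(initial_simplex=[[432,-363,142],[438,-363,142],[432,-357,142],[432,-363,148]]))
print(best.x,best.fun)
np.save("rack0.npy",[best.x[0]/1000,best.x[1]/1000,best.x[2]/100])
p=np.load("rack0.npy");K=8
bb=cv2.resize(im[175:235,405:490],None,fx=K,fy=K,interpolation=cv2.INTER_CUBIC)
def L(pts,col):
    q=np.array([(w2p(c,D(p,*np.array(P)/1000))-[405,175]+.5)*K for P in pts]).astype(int)
    cv2.polylines(bb,[q],True,col,1)
L([(-85,-40,45),(85,-40,45),(85,40,45),(-85,40,45)],(0,0,255))
L([(-85,-40,0),(85,-40,0),(85,40,0),(-85,40,0)],(255,0,0))
L([(-7,-15,94),(7,-15,94),(7,15,94),(-7,15,94)],(0,255,255))
cv2.imwrite("pics/rk.png",bb)
E
```

```text
bottle [0.62351446 0.07124171 0.147     ]
t 0.15 at [0.2795 0.5588 0.2282] ori [-3.1415e+00  8.0000e-04  1.1070e+00] w 0.0953 F [0.3 0.3 0.6]
units x,y,z [-9.41 17.53 -0.03] turn -5.13
[ 433.64371868 -364.44249435  138.01457008] 47.28235294117647
```

View pics/rk.png

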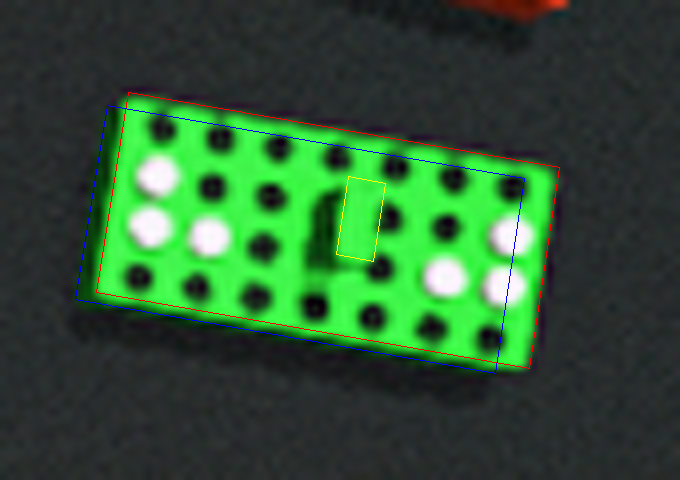

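The rack fit holds: the projected fin top at crop (360,218) sits on the real fin, and the orange rack is separate above it. I'm heading for the bottle now.

Emit:
{"api": "step_arm", "payload": {
  "motion": [
    [[-0.3,0.6,0],-0.9],
    [[-0.4,0.8,0],-0.9],
    [[-0.4,0.9,0],-0.9],
    [[-0.5,0.9,0],-0.9],
    [[-0.5,0.9,0],-0.9],
    [[-0.6,0.9,0],-0.8],
    [[-0.8,0.8,0],0],
    [[-0.8,0.8,0],0],
    [[-0.8,0.8,0],0],
    [[-0.8,0.7,0],0],
    [[-0.8,0.6,0],0],
    [[-0.8,0.5,0],0]
  ],
  "fingers": -1
}}

```text
time: 1.15
position: [0.5413, 0.2956, 0.225]
orientation: [-3.137, 0.003, 1.603]
wrist_force: [-0.4, 0.7, 0.0]
grip_width: 0.0953
```

```bash
python3 -c "
from mv import *
go(.6235,.0712,.20,1.555)"
```

```text
t 1.15 at [0.5413 0.2956 0.225 ] ori [-3.1370e+00  2.8000e-03  1.6026e+00] w 0.0953 F [-0.4  0.7  0. ]
units x,y,z [-7.56  2.5   0.83] turn 0.55
```

Emit:
{"api": "step_arm", "payload": {
  "motion": [
    [[-0.9,0.3,0],0.2],
    [[-0.9,0.3,0],0.2],
    [[-0.9,0.3,0],0.1],
    [[-0.9,0.3,0],0],
    [[-0.9,0.3,0],0],
    [[-0.9,0.3,0],0],
    [[-0.8,0.3,0],0],
    [[-0.5,0.2,0],0],
    [[-0.2,0.1,0],0],
    [[0,0,0],0]
  ]
}}

```text
time: 1.98
position: [0.6172, 0.0722, 0.2222]
orientation: [-3.133, 0.004, 1.551]
wrist_force: [-0.9, 0.0, -0.6]
grip_width: 0.0949
```

```bash
cat > wr.py <<'E'
import sys
from bench import r,cams
from h import *
from mv import go
cc=cams.calibration("wrist")
im=cams.read_camera("wrist");cv2.imwrite(f"pics/{sys.argv[1]}.png",im)
def wp(P):
    T=cc["T"];q=T[:3,:3].T@(np.asarray(P,float)-T[:3,3]);th=np.arctan2(np.hypot(q[0],q[1]),q[2]);n=np.hypot(q[0],q[1])
    return (cc["fx"]*th*q[0]/n+cc["cx"],cc["fx"]*th*q[1]/n+cc["cy"])
E
python3 - <<'E'
import sys;sys.argv=['','w1']
from wr import *
go(.6235,.0712,.20,1.555)
for k in range(0,360,20):
    a=np.radians(k);u,v=wp([.6235+.02*np.cos(a),.0712+.02*np.sin(a),.147]);cv2.circle(im,(int(u),int(v)),1,(0,0,255),-1)
cv2.imwrite("pics/w1o.png",im)
E
```

```text
t 2.03 at [0.6169 0.0728 0.2221] ori [-3.1328  0.0042  1.5512] w 0.0949 F [-0.4 -1.   0.1]
units x,y,z [-0.05  0.22  0.74] turn -0.04
```

View pics/w1o.png

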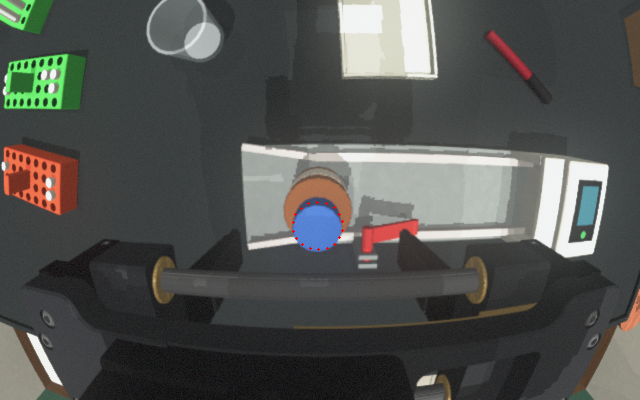

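The predicted cap circle (318,227) lies on the blue cap in the wrist view. Descending to grip the cap.

Emit:
{"api": "step_arm", "payload": {
  "motion": [
    [[0,0.2,0.5],0],
    [[0,0,0.6],0],
    [[0,0,0.6],0],
    [[0,0,0.6],0],
    [[0,0,0.5],0],
    [[0,0,0.3],0],
    [[0,0,0.1],0],
    [[0,0,0],0]
  ]
}}

```text
time: 2.7
position: [0.6201, 0.0822, 0.1234]
orientation: [-3.134, 0.003, 1.559]
wrist_force: [-1.0, 0.3, 1.0]
grip_width: 0.0951
```

```bash
python3 -c "
from mv import *
go(.6235,.0712,.123,1.555)"
```

```text
t 2.7 at [0.6201 0.0822 0.1234] ori [-3.1343e+00  2.7000e-03  1.5590e+00] w 0.0951 F [-1.   0.3  1. ]
units x,y,z [-0.37  0.12  0.01] turn 0.05
```

Emit:
{"api": "step_arm", "payload": {
  "motion": [
    [[-0.4,0.1,0],0],
    [[0,0,0],0]
  ]
}}

```text
time: 2.87
position: [0.6234, 0.0706, 0.1245]
orientation: [-3.135, 0.003, 1.561]
wrist_force: [-0.3, 0.3, 0.9]
grip_width: 0.0948
```

```bash
python3 -c "
from mv import *
go(.6235,.0712,.123,1.555)"
```

```text
t 2.87 at [0.6234 0.0706 0.1245] ori [-3.1355e+00  2.7000e-03  1.5612e+00] w 0.0948 F [-0.3  0.3  0.9]
units x,y,z [0.02 0.   0.05] turn 0.07
```

Emit:
{"api": "step_arm", "payload": {
  "motion": [
    [[0,0,0],0],
    [[0,0,0],0],
    [[0,0,0],0],
    [[0,0,0],0],
    [[0,0,0],0],
    [[0,0,0],0],
    [[0,0,0],0],
    [[0,0,0],0],
    [[0,0,0],0],
    [[0,0,0],0]
  ],
  "fingers": 1
}}

```text
time: 3.7
position: [0.6247, 0.0696, 0.1276]
orientation: [-3.14, 0.003, 1.559]
wrist_force: [-0.8, -0.9, 0.5]
grip_width: 0.0395
```

```bash
python3 -c "
from mv import *
go(.6235,.0712,.123,1.555)"
```

```text
t 3.7 at [0.6247 0.0696 0.1276] ori [-3.1402e+00  2.5000e-03  1.5595e+00] w 0.0395 F [-0.8 -0.9  0.5]
units x,y,z [ 0.05 -0.04  0.15] turn 0.05
```

Emit:
{"api": "step_arm", "payload": {
  "motion": [
    [[0,0,-0.3],0],
    [[0,0,-0.5],0],
    [[0,0,-0.6],0],
    [[0,0,-0.5],0],
    [[0,-0.2,-0.3],0],
    [[0.1,-0.4,0],0],
    [[0.2,-0.5,0],0],
    [[0.2,-0.5,0],0],
    [[0.2,-0.5,0],0]
  ]
}}

```text
time: 4.45
position: [0.5585, 0.091, 0.1972]
orientation: [-3.135, 0.003, 1.558]
wrist_force: [0.1, 0.4, -2.7]
grip_width: 0.0396
```

```bash
python3 -c "
from mv import *
go(.4286,.1578,.17,1.555)"
```

```text
t 4.45 at [0.5585 0.091  0.1972] ori [-3.1351e+00  2.8000e-03  1.5578e+00] w 0.0396 F [ 0.1  0.4 -2.7]
units x,y,z [ 2.17 -4.36  0.91] turn 0.03
```

Lifted: the opening is still 39.6 mm and the wrist carries the 2.7 N weight. On to the tray.

Emit:
{"api": "step_arm", "payload": {
  "motion": [
    [[0.3,-0.6,0.1],0],
    [[0.3,-0.6,0.1],0],
    [[0.3,-0.6,0.1],0],
    [[0.3,-0.6,0.1],0],
    [[0.3,-0.6,0.1],0],
    [[0.3,-0.5,0.1],0],
    [[0.2,-0.3,0.1],0],
    [[0.1,-0.2,0],0],
    [[0,0,0],0]
  ]
}}

```text
time: 5.2
position: [0.4257, 0.1581, 0.1777]
orientation: [-3.132, 0.003, 1.559]
wrist_force: [0.1, 0.2, -3.2]
grip_width: 0.0394
```

```bash
python3 -c "
from mv import *
go(.4286,.1578,.122,1.555)
from bench import cams
from h import *
im=cams.read_camera('top');cv2.imwrite('pics/t2.png',cv2.resize(im[120:320,200:400],None,fx=3,fy=3))
"
```

```text
t 5.2 at [0.4257 0.1581 0.1777] ori [-3.1319  0.0033  1.5585] w 0.0394 F [ 0.1  0.2 -3.2]
units x,y,z [-0.01  0.1   1.86] turn 0.04
```

View pics/t2.png

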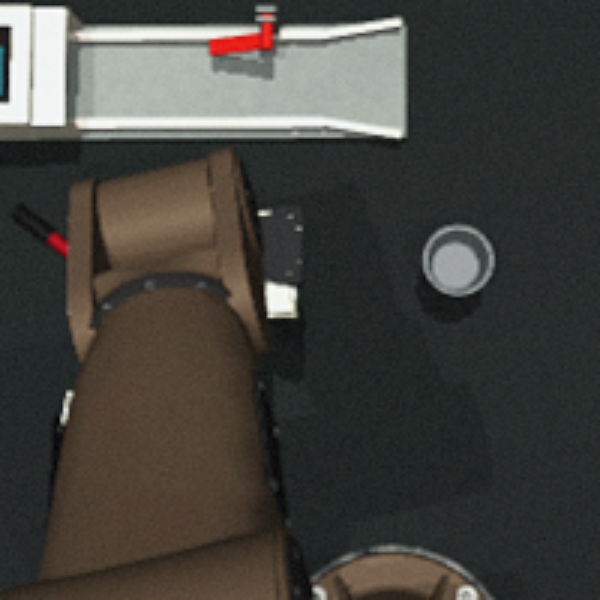

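The arm hides the tray from above (only its corner at (283,300) shows), so I'll descend by measured pose and feel.

Emit:
{"api": "step_arm", "payload": {
  "motion": [
    [[0,0.1,0.3],0],
    [[0,0,0.5],0],
    [[0,0,0.4],0],
    [[0,0,0.2],0],
    [[0,0,0.1],0]
  ]
}}

```text
time: 5.67
position: [0.4345, 0.1566, 0.1305]
orientation: [-3.139, 0.002, 1.557]
wrist_force: [0.6, 0.1, -2.7]
grip_width: 0.0396
```

```bash
python3 - <<'E'
import sys;sys.argv=['','w2']
from wr import *
go(.4286,.1578,.119,1.555)
E
```

```text
t 5.72 at [0.4344 0.1565 0.1303] ori [-3.1380e+00  2.4000e-03  1.5567e+00] w 0.0399 F [-0.5 -0.1 -3.5]
units x,y,z [ 0.04 -0.19  0.38] turn 0.02
```

View pics/w2.png

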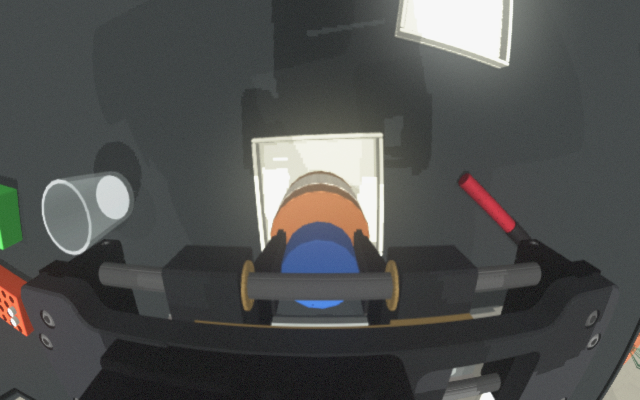

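The wrist view shows the bottle at (320,250) centred between the tray walls at u 258 and 380. Lowering gently.

Emit:
{"api": "step_arm", "payload": {
  "motion": [
    [[0,-0.2,0.1],0],
    [[0,0,0.1],0],
    [[0,0,0.1],0],
    [[0,0,0],0]
  ]
}}

```text
time: 6.05
position: [0.4287, 0.1562, 0.1209]
orientation: [-3.139, 0.002, 1.556]
wrist_force: [0.3, 0.5, -3.8]
grip_width: 0.0394
```

```bash
python3 -c "
from mv import *
go(.4286,.1578,.119,1.555)"
```

```text
t 6.05 at [0.4287 0.1562 0.1209] ori [-3.1389e+00  2.3000e-03  1.5559e+00] w 0.0394 F [ 0.3  0.5 -3.8]
units x,y,z [ 0.05 -0.    0.06] turn 0.01
```

Emit:
{"api": "step_arm", "payload": {
  "motion": [
    [[0,0,0.05],0],
    [[0,0,0.05],0]
  ]
}}

```text
time: 6.22
position: [0.4293, 0.1563, 0.1193]
orientation: [-3.141, 0.002, 1.556]
wrist_force: [-7.8, -4.3, 35.8]
grip_width: 0.0396
```

Emit:
{"api": "step_arm", "payload": {
  "motion": [
    [[0,0,0.05],0],
    [[0,0,0.05],0]
  ]
}}

```text
time: 6.38
position: [0.4298, 0.1564, 0.1194]
orientation: [3.139, 0.002, 1.557]
wrist_force: [-8.5, -2.3, 23.3]
grip_width: 0.04
```

Emit:
{"api": "step_arm", "payload": {
  "motion": [
    [[0,0,-0.03],0],
    [[0,0,0],0]
  ]
}}

```text
time: 6.55
position: [0.4301, 0.1565, 0.1215]
orientation: [3.136, 0.001, 1.557]
wrist_force: [-0.5, -0.2, -3.0]
grip_width: 0.0395
```

Emit:
{"api": "step_arm", "payload": {
  "motion": [
    [[0,0,0.05],0]
  ]
}}

```text
time: 6.63
position: [0.4303, 0.1566, 0.1203]
orientation: [3.136, 0.001, 1.558]
wrist_force: [-0.3, -0.8, -2.7]
grip_width: 0.0393
```

Emit:
{"api": "step_arm", "payload": {
  "motion": [
    [[0,0,0],0],
    [[0,0,0],0],
    [[0,0,0],0],
    [[0,0,0],0],
    [[0,0,0],0],
    [[0,0,0],0]
  ],
  "fingers": -1
}}

```text
time: 7.13
position: [0.431, 0.1568, 0.12]
orientation: [3.135, 0.001, 1.557]
wrist_force: [0.1, -0.3, -0.2]
grip_width: 0.0743
```

```bash
python3 - <<'E'
import sys;sys.argv=['','w3']
from wr import *
go(.4286,.1578,.25,1.555)
E
```

```text
t 7.18 at [0.431  0.1568 0.12  ] ori [3.1347e+00 7.0000e-04 1.5575e+00] w 0.0778 F [-1.  -0.1  0.1]
units x,y,z [ 0.03 -0.08 -4.33] turn 0.03
```

View pics/w3.png

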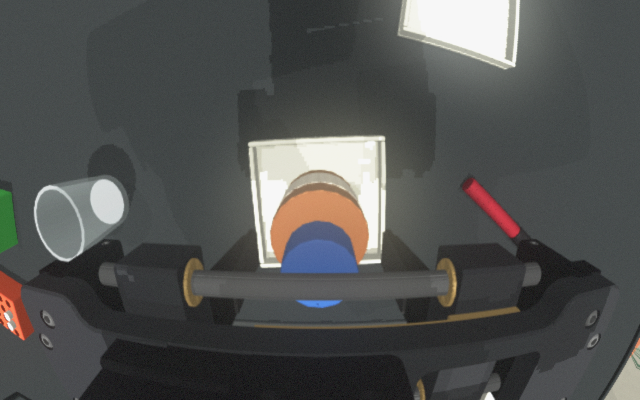

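The bottle stands upright in the tray and the fingers are clear of the cap. Raising, then over to the green rack.

Emit:
{"api": "step_arm", "payload": {
  "motion": [
    [[0,0,-0.4],0],
    [[0,0,-0.7],0],
    [[0,0,-0.9],0],
    [[0,0,-0.9],0],
    [[-0.2,0.1,-0.8],0],
    [[-0.5,0.2,-0.3],0],
    [[-0.8,0.3,0],0],
    [[-0.9,0.3,0],0],
    [[-0.9,0.2,0],0.2],
    [[-0.9,0,0],0.3],
    [[-0.9,0,0],0.3],
    [[-0.9,0,0],0.3],
    [[-0.9,0,0],0.3],
    [[-0.9,0,0],0.3],
    [[-0.9,0,0],0.3]
  ]
}}

```text
time: 8.43
position: [0.4468, -0.1115, 0.2473]
orientation: [3.133, -0.0, 1.384]
wrist_force: [0.6, 0.9, -0.3]
grip_width: 0.0952
```

```bash
python3 -c "
from mv import *
go(.433,-.3645,.2,1.380)"
```

```text
t 8.43 at [ 0.4468 -0.1115  0.2473] ori [ 3.1328e+00 -1.0000e-04  1.3838e+00] w 0.0952 F [ 0.6  0.9 -0.3]
units x,y,z [-8.37  1.12  1.58] turn 0.04
```

Emit:
{"api": "step_arm", "payload": {
  "motion": [
    [[-0.8,0.1,0.1],0],
    [[-0.9,0.1,0.1],0],
    [[-0.9,0.1,0.1],0],
    [[-0.9,0.1,0.1],0],
    [[-0.9,0.1,0.1],0],
    [[-0.9,0.1,0.1],0],
    [[-0.9,0.1,0.1],0],
    [[-0.7,0.1,0.1],0],
    [[-0.4,0.1,0],0],
    [[-0.1,0,0],0],
    [[0,0,0],0]
  ],
  "fingers": -0.2
}}

```text
time: 9.35
position: [0.4275, -0.3501, 0.2221]
orientation: [3.133, -0.0, 1.376]
wrist_force: [1.0, 0.8, -1.2]
grip_width: 0.057
```

```bash
python3 - <<'E'
import sys;sys.argv=['','w4']
from wr import *
from dock import D
go(.433,-.3645,.08,1.380)
p=np.load("rack0.npy")
for P in [(x,y,z) for z in (45,) for x in(-85,85) for y in (-40,40)]+[(x,y,94) for x in(-7,7) for y in(-15,15)]:
    u,v=wp(D(p,*np.array(P)/1000)); 
    cv2.circle(im,(int(u),int(v)),2,(0,0,255),-1)
cv2.imwrite("pics/w4o.png",im)
E
```

```text
t 9.4 at [ 0.4276 -0.3496  0.2222] ori [ 3.1324e+00 -2.0000e-04  1.3767e+00] w 0.0568 F [-0.2  0.5  0.3]
units x,y,z [-0.45  0.27  4.74] turn -0.04
```

View pics/w4o.png

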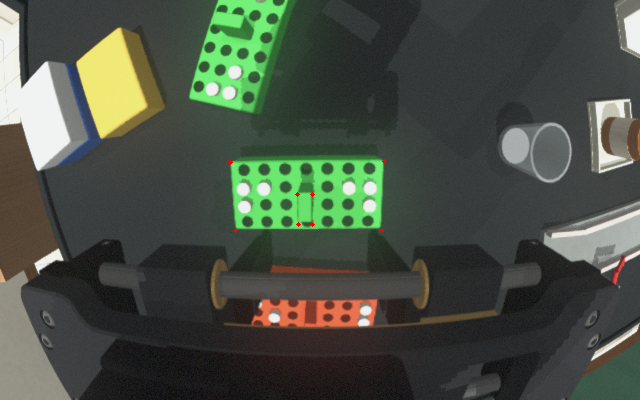

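Projected rack and fin corners (fin at (305,210)) lie on the green rack in the wrist view. The other green rack at (240,50) and the orange one at (315,295) stay clear. Descending onto the fin.

Emit:
{"api": "step_arm", "payload": {
  "motion": [
    [[-0.4,0.2,0.3],0],
    [[0,0,0.6],0],
    [[0,0,0.6],0],
    [[0,0,0.6],0],
    [[0,0,0.5],0],
    [[0,0,0.2],0],
    [[0,0,0],0]
  ]
}}

```text
time: 9.98
position: [0.4349, -0.3549, 0.1388]
orientation: [3.129, 0.001, 1.384]
wrist_force: [-0.5, 0.5, 0.5]
grip_width: 0.0569
```

```bash
python3 -c "
from mv import *
go(.433,-.3645,.077,1.380)"
```

```text
t 9.98 at [ 0.4349 -0.3549  0.1388] ori [3.1288e+00 1.2000e-03 1.3842e+00] w 0.0569 F [-0.5  0.5  0.5]
units x,y,z [-0.33 -0.    2.06] turn 0.05
```

Emit:
{"api": "step_arm", "payload": {
  "motion": [
    [[-0.4,0,0.4],0],
    [[-0.1,0,0.5],0],
    [[-0.1,0,0.5],0],
    [[0,0,0.3],0],
    [[0,0,0.2],0],
    [[0,0,0],0]
  ]
}}

```text
time: 10.48
position: [0.4342, -0.3754, 0.082]
orientation: [3.123, 0.006, 1.387]
wrist_force: [0.0, -0.2, 0.4]
grip_width: 0.0572
```

```bash
python3 -c "
from mv import *
go(.433,-.3645,.077,1.380)"
```

```text
t 10.48 at [ 0.4342 -0.3754  0.082 ] ori [3.1232 0.0055 1.3874] w 0.0572 F [ 0.  -0.2  0.4]
units x,y,z [ 0.35 -0.1   0.17] turn 0.08
```

Emit:
{"api": "step_arm", "payload": {
  "motion": [
    [[0.3,-0.1,0.1],0],
    [[0,0,0.1],0],
    [[0,0,0],0]
  ]
}}

```text
time: 10.73
position: [0.4331, -0.3654, 0.0764]
orientation: [3.122, 0.006, 1.387]
wrist_force: [-0.7, -1.2, -0.8]
grip_width: 0.0572
```

```bash
python3 -c "
from mv import *
go(.433,-.3645,.077,1.380)"
```

```text
t 10.73 at [ 0.4331 -0.3654  0.0764] ori [3.1221 0.0063 1.3873] w 0.0572 F [-0.7 -1.2 -0.8]
units x,y,z [ 0.03 -0.01 -0.02] turn 0.08
```

Emit:
{"api": "step_arm", "payload": {
  "motion": [
    [[0,0,0],0],
    [[0,0,0],0],
    [[0,0,0],0],
    [[0,0,0],0],
    [[0,0,0],0],
    [[0,0,0],0],
    [[0,0,0],0],
    [[0,0,0],0]
  ],
  "fingers": 1
}}

```text
time: 11.4
position: [0.4339, -0.3655, 0.0784]
orientation: [3.12, 0.008, 1.388]
wrist_force: [0.4, 0.9, 2.9]
grip_width: 0.0138
```

```bash
python3 -c "
from mv import *
go(.433,-.3645,.130,1.380)"
```

```text
t 11.4 at [ 0.4339 -0.3655  0.0784] ori [3.1195 0.0078 1.3877] w 0.0138 F [0.4 0.9 2.9]
units x,y,z [ 0.03 -0.04 -1.72] turn 0.09
```

Gripped (13.8 mm opening). Lifting.

Emit:
{"api": "step_arm", "payload": {
  "motion": [
    [[0,0,-0.3],0],
    [[0,0,-0.5],0],
    [[0,0,-0.7],0],
    [[0,0,-0.7],0],
    [[0,0,-0.6],0],
    [[0,0,-0.4],0],
    [[0.2,0,-0.2],0],
    [[0.4,0.1,0],0],
    [[0.5,0.2,0],-0.2],
    [[0.5,0.2,0],-0.2],
    [[0.5,0.3,0],-0.2],
    [[0.5,0.3,0],-0.2]
  ]
}}

```text
time: 12.4
position: [0.4757, -0.2867, 0.1851]
orientation: [3.126, 0.005, 1.456]
wrist_force: [0.8, -0.4, -2.2]
grip_width: 0.0135
```

```bash
python3 -c "
from mv import *
go(.6274,-.035,.16,1.555)"
```

```text
t 12.4 at [ 0.4757 -0.2867  0.1851] ori [3.1263 0.0055 1.4556] w 0.0135 F [ 0.8 -0.4 -2.2]
units x,y,z [8.92 4.06 0.84] turn -1.14
```

Emit:
{"api": "step_arm", "payload": {
  "motion": [
    [[0.6,0.3,0],-0.2],
    [[0.6,0.3,0],-0.2],
    [[0.6,0.4,0],-0.2],
    [[0.7,0.4,0],-0.2],
    [[0.7,0.4,0],-0.1],
    [[0.7,0.5,0],-0.1],
    [[0.7,0.5,0],0],
    [[0.7,0.5,0],0],
    [[0.7,0.5,0],0],
    [[0.6,0.4,0.2],0],
    [[0.4,0.2,0.2],0],
    [[0.2,0.1,0.1],0],
    [[0,0,0],0]
  ]
}}

```text
time: 13.48
position: [0.6229, -0.0471, 0.1586]
orientation: [-3.139, -0.001, 1.556]
wrist_force: [0.1, -0.8, -2.7]
grip_width: 0.0136
```

```bash
cat > top.py <<'E'
import sys
from dock import *
from mv import go
p=np.load("dock.npy")
ca,sa=np.cos(p[2]),np.sin(p[2])
def dk(x,y): return p[0]+ca*x-sa*y,p[1]+sa*x+ca*y
def tod(P):
    W=np.asarray(P[:2])-p[:2]; return W@[ca,sa],W@[-sa,ca]
E
python3 - <<'E'
from top import *
x,y=dk(-.305,0);print(x,y);go(x,y,.14,1.5554)
im=cams.read_camera("top");cv2.imwrite("pics/t3.png",cv2.resize(im[90:260,200:440],None,fx=3.3,fy=3.3,interpolation=cv2.INTER_CUBIC))
E
```

```text
0.6273475150489928 -0.026600662139596887
t 13.48 at [ 0.6229 -0.0471  0.1586] ori [-3.1386e+00 -1.0000e-03  1.5556e+00] w 0.0136 F [ 0.1 -0.8 -2.7]
units x,y,z [0.68 0.14 0.62] turn 0.0
```

View pics/t3.png

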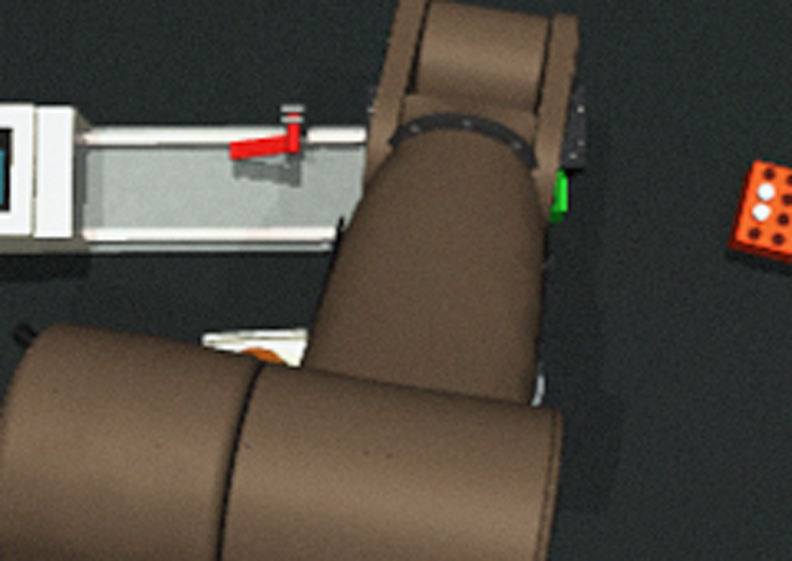

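The arm hides the rack from above, but the catch at (265,143) and runway are visible and undisturbed. I'll check the lateral fit with the wrist view.

Emit:
{"api": "step_arm", "payload": {
  "motion": [
    [[0.6,0.1,0.1],0],
    [[0.5,0,0.2],0],
    [[0.5,0,0.2],0],
    [[0.3,0,0.1],0],
    [[0,0,0],0]
  ]
}}

```text
time: 13.95
position: [0.6242, 0.0091, 0.1397]
orientation: [-3.137, -0.0, 1.552]
wrist_force: [0.0, 0.2, -2.4]
grip_width: 0.0138
```

```bash
cat > wo.py <<'E'
import sys
from wr import *
from top import *
x,y=dk(float(sys.argv[2]),0);go(x,y,float(sys.argv[3]),1.5554)
s=r.read_state();T=s["position"];print("dock xy",np.round(tod(T),4))
def L(pts,col):
    for A,B in zip(pts,pts[1:]):
        q=[wp(np.array(A)*(1-t)+np.array(B)*t) for t in np.linspace(0,1,15)]
        cv2.polylines(im,[np.array(q).astype(np.int32)],False,col,1)
d=lambda X,Y,Z:[*dk(X/1000,Y/1000),Z/1000]
for sg in(-1,1): L([d(-295,55*sg,26),d(-210,43*sg,26),d(80,43*sg,26)],(255,0,0))
L([d(-300,-62,12),d(-300,62,12)],(255,0,0))
yw=s["orientation"][2];u=T[2]-.078
k=lambda X,Y,Z:[T[0]+np.cos(yw)*X/1e3-np.sin(yw)*Y/1e3,T[1]+np.sin(yw)*X/1e3+np.cos(yw)*Y/1e3,u+Z/1e3]
L([k(-85,-40,45),k(85,-40,45),k(85,40,45),k(-85,40,45),k(-85,-40,45)],(0,0,255))
cv2.imwrite(f"pics/{sys.argv[1]}o.png",im)
cv2.imwrite(f"pics/{sys.argv[1]}z.png",cv2.resize(im[100:280,120:560],None,fx=1.8,fy=1.8,interpolation=cv2.INTER_CUBIC))
E
python3 wo.py w5 -.26 .12
```

```text
t 14.0 at [0.6244 0.0084 0.14  ] ori [-3.1371e+00  1.0000e-04  1.5518e+00] w 0.0136 F [ 0.2 -0.6 -2.2]
units x,y,z [0.33 0.12 0.67] turn -0.04
dock xy [-0.27    0.0035]
```

View pics/w5z.png

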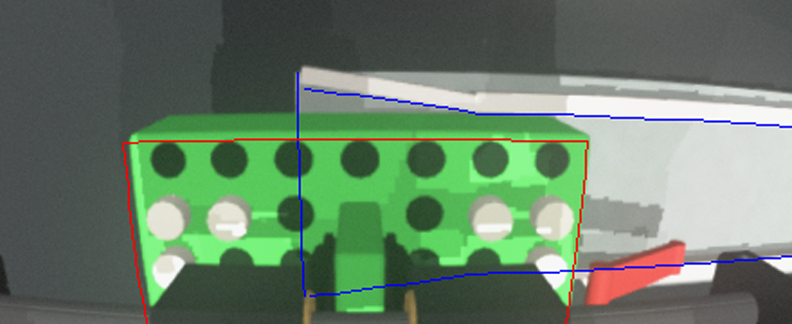

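Blue rails match. The rack's near edge sits about 1 mm toward dock +y of the model, so I'll aim the tool at y ≈ -1 mm. Lowering to just above the rails.

Emit:
{"api": "step_arm", "payload": {
  "motion": [
    [[0.3,0.2,0.3],0],
    [[0.1,0,0.4],0],
    [[0,0,0.3],0],
    [[0,0,0.1],0],
    [[0,0,0],0]
  ]
}}

```text
time: 14.42
position: [0.6312, 0.0191, 0.1038]
orientation: [-3.138, 0.001, 1.55]
wrist_force: [0.0, -0.2, -1.4]
grip_width: 0.0141
```

```bash
python3 wo.py w6 -.26 .092
```

```text
t 14.47 at [0.6312 0.019  0.104 ] ori [-3.1379e+00  6.0000e-04  1.5499e+00] w 0.0141 F [ 0.4  0.3 -2.6]
units x,y,z [-0.02 -0.1   0.4 ] turn -0.06
dock xy [-0.2593 -0.0031]
```

View pics/w6z.png

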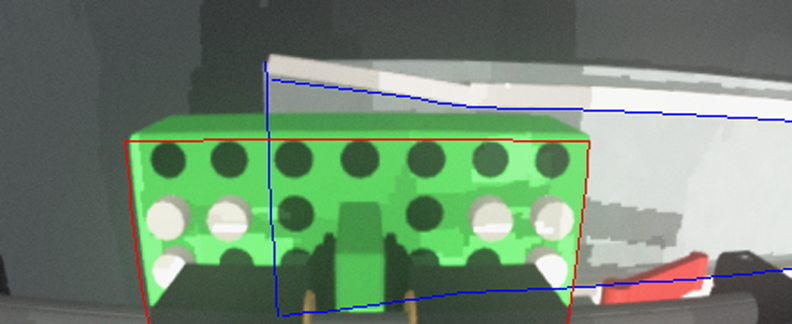

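Emit:
{"api": "step_arm", "payload": {
  "motion": [
    [[0,-0.05,0.1],-0.05],
    [[0,-0.05,0.1],0],
    [[0,0,0.1],0],
    [[0,0,0],0]
  ]
}}

```text
time: 14.8
position: [0.6285, 0.0182, 0.0949]
orientation: [-3.14, 0.001, 1.554]
wrist_force: [1.2, -0.1, -2.9]
grip_width: 0.0136
```

```bash
python3 wo.py w7 -.26 .092
```

```text
t 14.85 at [0.6285 0.0182 0.0952] ori [-3.1399e+00  7.0000e-04  1.5538e+00] w 0.0137 F [ 0.3  0.7 -1.1]
units x,y,z [ 0.01 -0.02  0.11] turn -0.02
dock xy [-0.2602 -0.0005]
```

View pics/w7z.png

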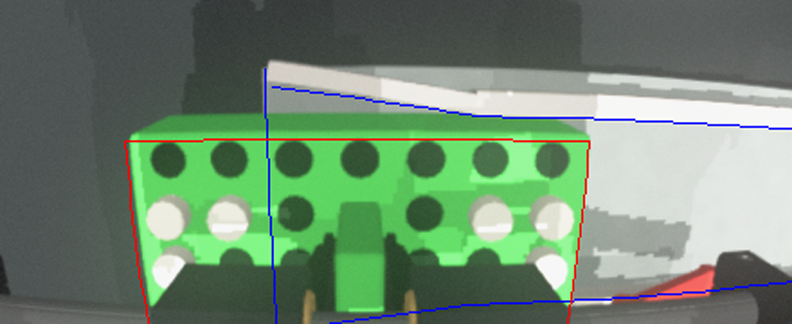

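Emit:
{"api": "step_arm", "payload": {
  "motion": [
    [[0,0,0.06],0],
    [[0,0,0.06],0]
  ]
}}

```text
time: 15.02
position: [0.6287, 0.0181, 0.092]
orientation: [-3.141, 0.001, 1.554]
wrist_force: [1.1, 1.2, -2.7]
grip_width: 0.0139
```

Emit:
{"api": "step_arm", "payload": {
  "motion": [
    [[0,0,0.04],0],
    [[0,0,0.02],0]
  ]
}}

```text
time: 15.18
position: [0.6286, 0.0182, 0.0911]
orientation: [-3.141, 0.001, 1.554]
wrist_force: [-4.1, 0.6, 8.6]
grip_width: 0.0137
```

```bash
python3 -c "
from top import *
from bench import r
s=r.read_state();print(s['wrist_force'],s['position'],s['orientation'],tod(s['position']))
im=cams.read_camera('scene');cv2.imwrite('pics/s2.png',cv2.resize(im[150:310,280:540],None,fx=3,fy=3,interpolation=cv2.INTER_CUBIC))"
```

```text
[-4.06316187  0.55068287  8.57599272] [0.628618   0.01818858 0.09106484] [-3.14094743e+00  9.18807995e-04  1.55399399e+00] (np.float64(-0.26019652660578146), np.float64(-0.0005822767906003675))
```

View pics/s2.png

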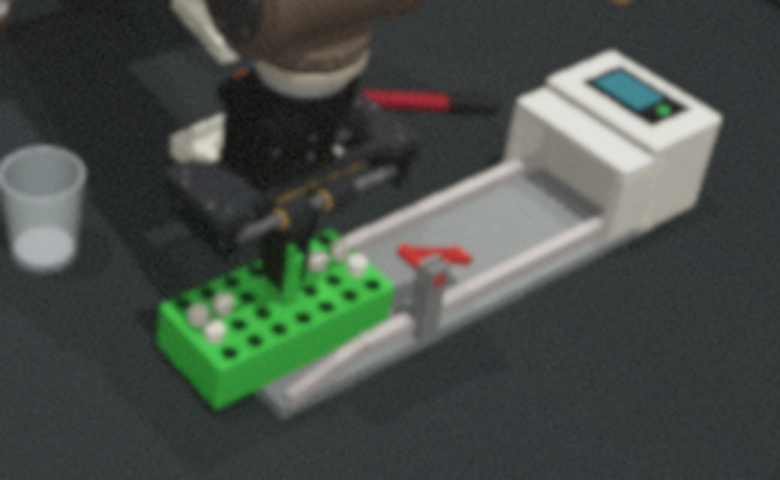

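The rack sits in the lead-in between the rails with its front short of the catch posts at (428,300), and contact is felt at 8 N. Sliding in with small steps.

Emit:
{"api": "step_arm", "payload": {
  "motion": [
    [[0.1,0,-0.03],0],
    [[0.2,0,0],0],
    [[0.2,0,0],0],
    [[0.2,0,0],0],
    [[0.2,0,0],0],
    [[0,0,0],0]
  ]
}}

```text
time: 15.73
position: [0.629, 0.0483, 0.0919]
orientation: [-3.141, 0.001, 1.554]
wrist_force: [-0.2, 0.8, -2.1]
grip_width: 0.0138
```

```bash
python3 wo.py w8 -.215 .091
```

```text
t 15.78 at [0.629  0.0479 0.0919] ori [-3.1409e+00  9.0000e-04  1.5541e+00] w 0.0138 F [-0.2 -0.3 -1.6]
units x,y,z [ 0.52 -0.02  0.03] turn -0.01
dock xy [-0.2305 -0.0005]
```

Emit:
{"api": "step_arm", "payload": {
  "motion": [
    [[0.2,0,0],0],
    [[0.3,0,0],0],
    [[0.3,0,0],0],
    [[0.3,0,0],0],
    [[0.3,0,0],0],
    [[0.2,0,0],0]
  ]
}}

```text
time: 16.28
position: [0.6299, 0.0997, 0.0915]
orientation: [-3.141, 0.001, 1.553]
wrist_force: [0.5, -0.9, -3.3]
grip_width: 0.0137
```

```bash
python3 wo.py w9 -.0 .091;  python3 -c "
from dock import *
im=cams.read_camera('scene');cv2.imwrite('pics/s3.png',cv2.resize(im[150:310,280:540],None,fx=3,fy=3,interpolation=cv2.INTER_CUBIC))"
```

```text
t 16.33 at [0.6299 0.1005 0.0915] ori [-3.1408e+00  1.0000e-03  1.5537e+00] w 0.014 F [ 0.4  1.4 -2.9]
units x,y,z [ 5.93 -0.03  0.02] turn -0.02
dock xy [-0.1778 -0.0006]
```

View pics/s3.png

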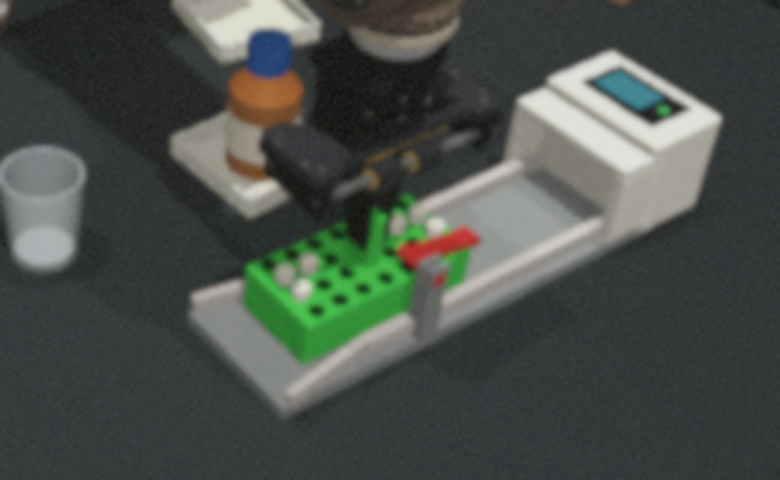

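View pics/w9z.png

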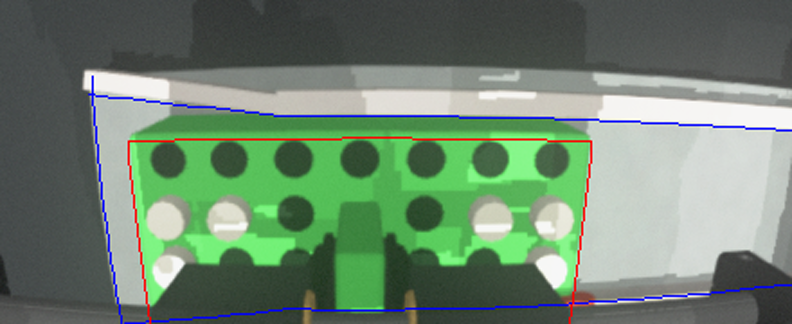

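The catch (440,245) now rides on the rack top, the rack is straight in the lane, and the bottle stands in the tray. Continuing.

Emit:
{"api": "step_arm", "payload": {
  "motion": [
    [[0.2,0,0],0],
    [[0.3,0,0],0],
    [[0.3,0,0],0],
    [[0.3,0,0],0],
    [[0.3,0,0],0],
    [[0.3,0,0],0],
    [[0.2,0,0],0]
  ]
}}

```text
time: 16.97
position: [0.631, 0.1612, 0.0915]
orientation: [-3.141, 0.001, 1.553]
wrist_force: [-0.2, -0.1, -1.1]
grip_width: 0.0139
```

```bash
python3 wo.py w10 -.0 .091;  python3 -c "
from dock import *
im=cams.read_camera('scene');cv2.imwrite('pics/s4.png',cv2.resize(im[150:310,280:540],None,fx=3,fy=3,interpolation=cv2.INTER_CUBIC))"
```

```text
t 17.02 at [0.6309 0.1621 0.0915] ori [-3.1408e+00  1.0000e-03  1.5531e+00] w 0.0142 F [ 0.6  0.6 -2.5]
units x,y,z [ 3.88 -0.03  0.02] turn -0.03
dock xy [-0.1163 -0.0007]
```

View pics/s4.png

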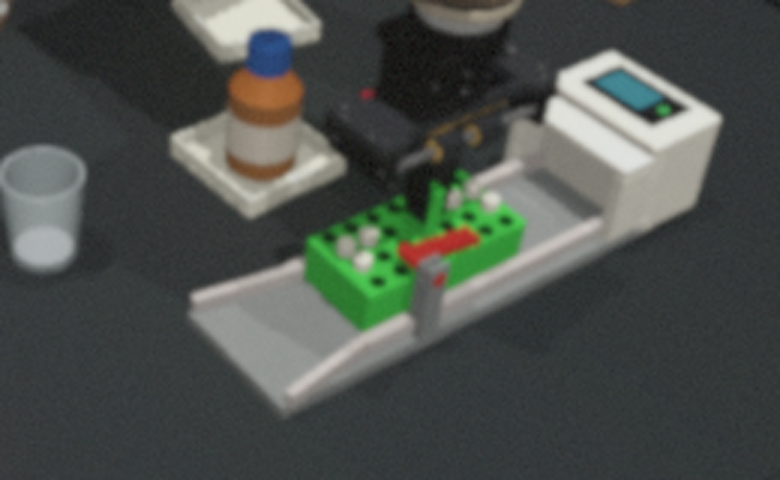

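Emit:
{"api": "step_arm", "payload": {
  "motion": [
    [[0.2,0,0],0],
    [[0.3,0,0],0],
    [[0.3,0,0],0],
    [[0.3,0,0],0],
    [[0.3,0,0],0],
    [[0.3,0,0],0],
    [[0.3,0,0],0],
    [[0.3,0,0],0],
    [[0.3,0,0],0],
    [[0.2,0,0],0]
  ]
}}

```text
time: 17.9
position: [0.6323, 0.2529, 0.0912]
orientation: [-3.14, 0.001, 1.552]
wrist_force: [-0.5, 0.4, -2.2]
grip_width: 0.0137
```

```bash
python3 wo.py w11 -.0 .091;  python3 -c "
from dock import *
im=cams.read_camera('scene');cv2.imwrite('pics/s5.png',cv2.resize(im[150:310,280:540],None,fx=3,fy=3,interpolation=cv2.INTER_CUBIC))"
```

```text
t 17.95 at [0.6323 0.2537 0.0912] ori [-3.1403e+00  1.2000e-03  1.5526e+00] w 0.014 F [-1.1  1.3 -1.9]
units x,y,z [ 0.82 -0.02  0.01] turn -0.03
dock xy [-0.0246 -0.0007]
```

View pics/s5.png

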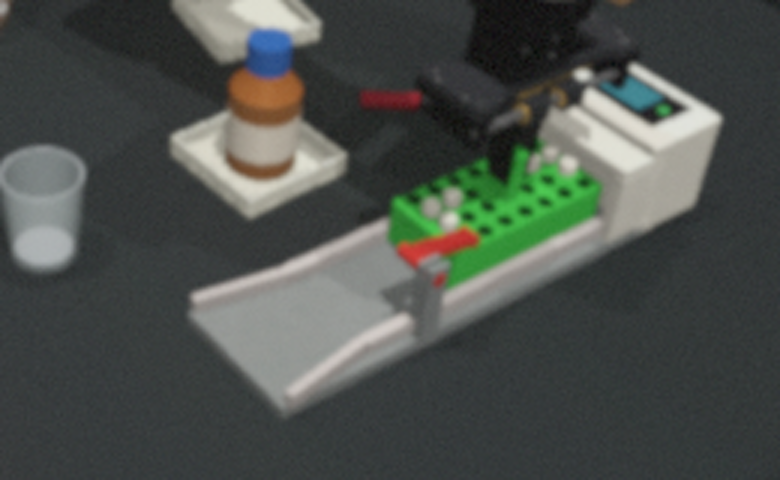

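Emit:
{"api": "step_arm", "payload": {
  "motion": [
    [[0.2,0,0],0],
    [[0.2,0,0],0],
    [[0.15,0,0],0],
    [[0.1,0,0],0]
  ]
}}

```text
time: 18.33
position: [0.6329, 0.2728, 0.0912]
orientation: [-3.14, 0.002, 1.551]
wrist_force: [0.1, -1.3, -1.3]
grip_width: 0.0138
```

Emit:
{"api": "step_arm", "payload": {
  "motion": [
    [[0.05,0,0],0],
    [[0.05,0,0],0]
  ]
}}

```text
time: 18.5
position: [0.633, 0.2764, 0.0912]
orientation: [-3.14, 0.002, 1.552]
wrist_force: [2.0, -6.0, 2.3]
grip_width: 0.0141
```

```bash
python3 wo.py w12 -.0 .091;  python3 -c "
from dock import *
im=cams.read_camera('scene');cv2.imwrite('pics/s6.png',cv2.resize(im[150:310,280:540],None,fx=3,fy=3,interpolation=cv2.INTER_CUBIC))"
```

```text
t 18.55 at [0.6331 0.2763 0.0913] ori [-3.1403e+00  2.2000e-03  1.5519e+00] w 0.0139 F [-0.4 -0.8 -2.4]
units x,y,z [ 0.07 -0.04  0.01] turn -0.04
dock xy [-0.002  -0.0011]
```

View pics/s6.png

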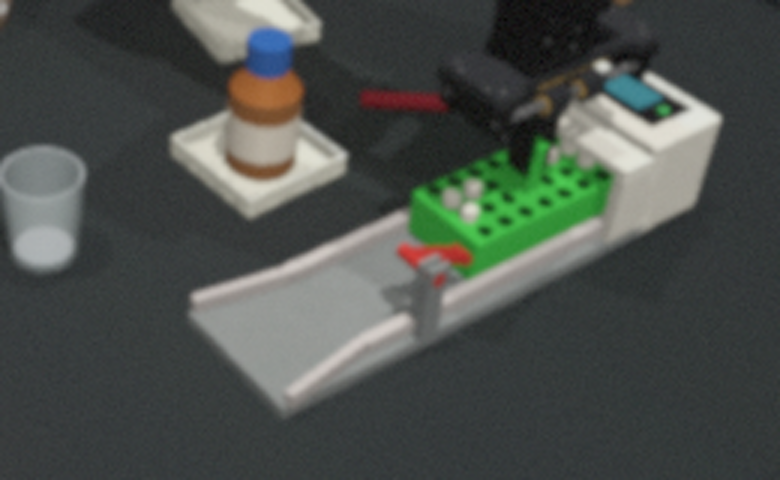

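The catch has dropped behind the rack (its nose is down at (450,262)). Pressing on until the stop is firmly felt.

Emit:
{"api": "step_arm", "payload": {
  "motion": [
    [[0.05,0,0.05],0],
    [[0.1,0,0.05],0]
  ]
}}

```text
time: 18.77
position: [0.6335, 0.2766, 0.0911]
orientation: [-3.14, 0.008, 1.553]
wrist_force: [-7.1, -29.3, 18.7]
grip_width: 0.0135
```

Emit:
{"api": "step_arm", "payload": {
  "motion": [
    [[0.1,0,0.02],0],
    [[0.1,0,0],0]
  ]
}}

```text
time: 18.93
position: [0.6336, 0.2771, 0.0924]
orientation: [-3.138, 0.015, 1.553]
wrist_force: [-2.1, -14.6, 1.9]
grip_width: 0.0138
```

Firmly against the stop (29 N). Releasing with a small opening so the fingers stay clear of the hood.

Emit:
{"api": "step_arm", "payload": {
  "motion": [
    [[0,0,0],0],
    [[0,0,0],0],
    [[0,0,0],0],
    [[0,0,0],0],
    [[0,0,0],0]
  ],
  "fingers": 0.3
}}

```text
time: 19.35
position: [0.6342, 0.2761, 0.0935]
orientation: [-3.14, 0.015, 1.551]
wrist_force: [-0.2, 0.4, 0.3]
grip_width: 0.0327
```

```bash
python3 wo.py w13 -.0 .091;  python3 -c "
from dock import *
im=cams.read_camera('scene');cv2.imwrite('pics/s7.png',cv2.resize(im[170:290,380:540],None,fx=4.5,fy=4.5,interpolation=cv2.INTER_CUBIC))"
```

```text
t 19.4 at [0.6342 0.2761 0.0935] ori [-3.1399  0.0148  1.5512] w 0.033 F [ 0.7 -0.7 -0.8]
units x,y,z [ 0.07 -0.07  0.08] turn -0.05
dock xy [-0.0022 -0.0022]
```

View pics/s7.png

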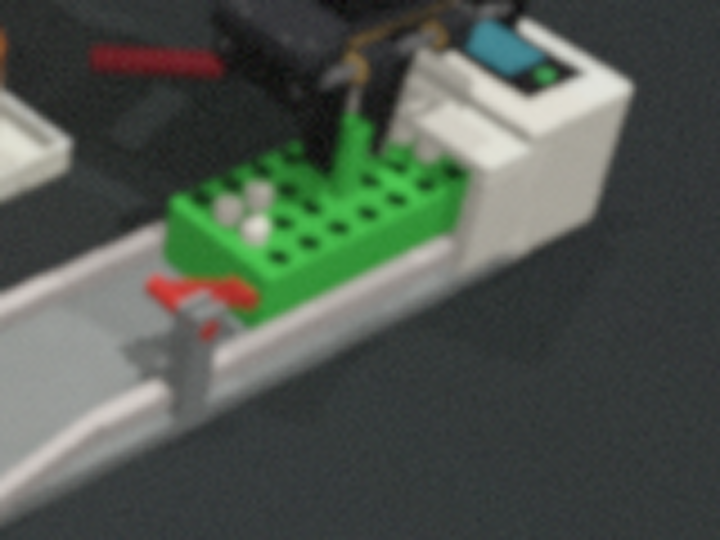

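View pics/w13z.png

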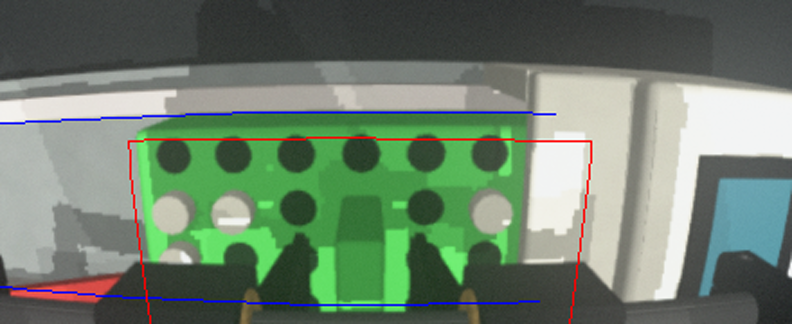

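Released: the fingers stand clear of the fin at (358,235), with the rack flat in the lane and the catch down behind it. Retreating upward, then checking from above.

Emit:
{"api": "step_arm", "payload": {
  "motion": [
    [[0,0,-0.3],0],
    [[0,0,-0.5],0],
    [[0,0,-0.7],0],
    [[0,0,-0.8],0],
    [[0,0,-0.9],0],
    [[0,-0.3,-0.9],0],
    [[0.3,-0.6,-0.6],0],
    [[0.8,-0.5,0],0],
    [[0.9,-0.5,0],0],
    [[0.9,-0.5,0],0],
    [[0.9,-0.5,0],0],
    [[0.9,-0.5,0],0],
    [[0.9,-0.4,0],0],
    [[0.8,-0.4,0],0],
    [[0.4,-0.2,0],0],
    [[0,0,0],0]
  ]
}}

```text
time: 20.78
position: [0.5002, 0.4941, 0.2503]
orientation: [3.138, 0.009, 1.55]
wrist_force: [1.0, -0.1, 0.5]
grip_width: 0.0336
```

```bash
python3 - <<'E'
from top import *
from bench import r
s=r.read_state();print(s["time"],s["position"],s["dq"].round(3))
im=cams.read_camera("top");cv2.imwrite("pics/t9raw.png",im)
K=4;b=cv2.resize(im[105:235,170:360],None,fx=K,fy=K,interpolation=cv2.INTER_CUBIC)
def L(pts,col):
    q=np.array([(w2p(c,D(p,*np.array(P)/1000))-[170,105]+.5)*K for P in pts]).astype(int);cv2.polylines(b,[q],True,col,1)
L([(-85,-40,57),(50,-40,57),(50,40,57),(-85,40,57)],(0,0,255))
cv2.imwrite("pics/t9.png",b)
im2=cams.read_camera("scene");cv2.imwrite("pics/s9.png",im2)
cv2.imwrite("pics/s9z.png",cv2.resize(im2[170:290,380:540],None,fx=4.5,fy=4.5,interpolation=cv2.INTER_CUBIC))
E
```

```text
20.7833 [0.50023983 0.4941308  0.2503001 ] [ 0.    -0.008  0.003 -0.007  0.005 -0.015]
```

View pics/t9.png

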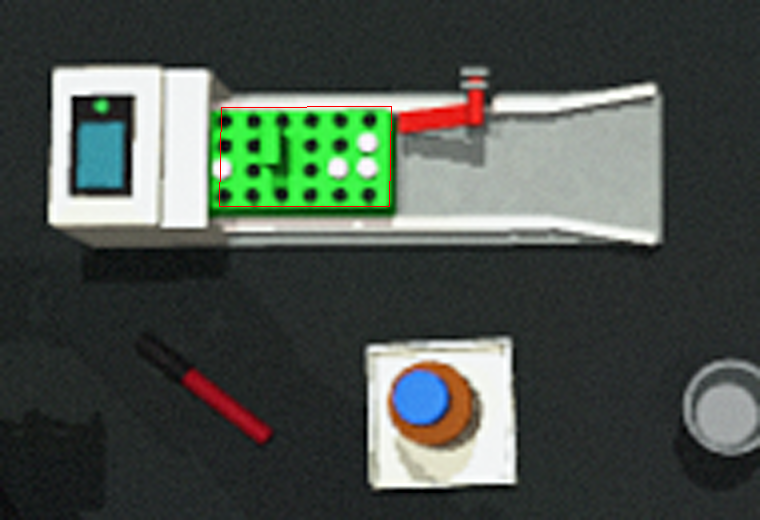

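View pics/s9z.png

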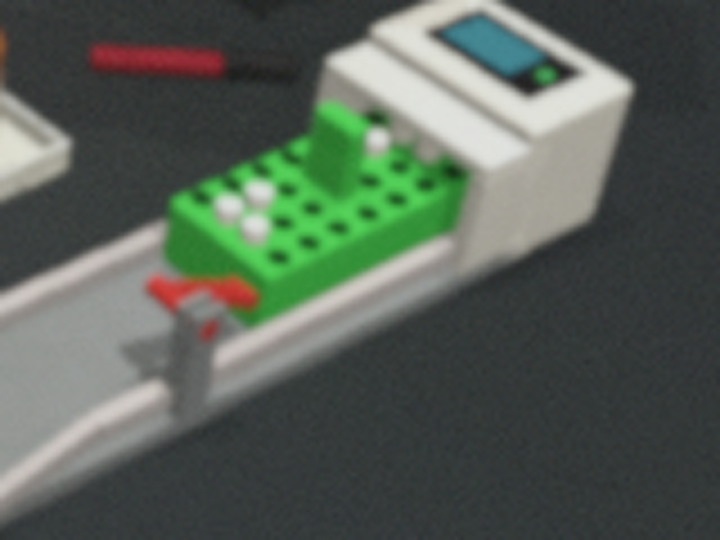

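View pics/s9.png

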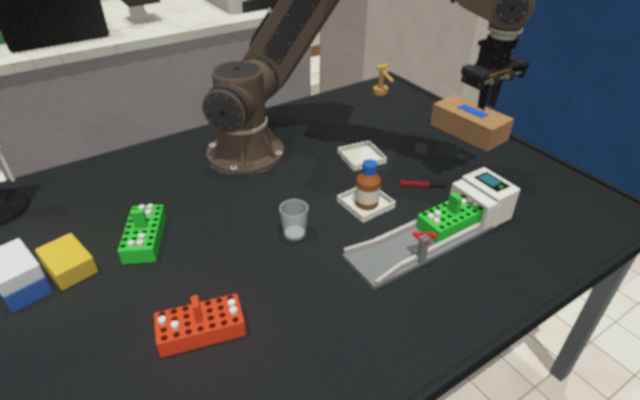

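Everything looks right. I'll measure the rack's rear edge at sub-pixel level to check it is fully home, and check that the bystanders haven't moved.

```bash
python3 - <<'E'
from top import *
a=cv2.imread("pics/top0.png").astype(float);b=cv2.imread("pics/t9raw.png").astype(float)
for v in (136,140,144,147,150): print(v,b[v,262:274,1].astype(int))
for y in(-30,-10,10,25): 
    for x in(-85,-87): print(x,y,w2p(c,D(p,x/1000,y/1000,.057)).round(2),end=' ')
    print()
d=np.abs(a-b).max(2)
for n,(u0,u1,v0,v1) in dict(orange=(415,490,130,180),beaker=(335,370,190,225),marker=(200,242,185,218),green2=(430,485,235,300)).items(): print(n,(d[v0:v1,u0:u1]>60).sum())
# mask rack rear edge via column where G falls
b2=p2w(c,0,0,0)
hsv=cv2.cvtColor(b.astype(np.uint8),cv2.COLOR_BGR2HSV);H,S,V=cv2.split(hsv)
m=((H>95)&(H<130)&(S>120));m[:185]=0;m[230:]=0;m[:,:255]=0;m[:,305:]=0
q=np.argwhere(m).mean(0)[::-1];print("cap top xy",p2w(c,*q,.139).round(4),"tray .4286 .1578")
E
```

```text
136 [ 85 152 235 247 246 186  73  63  49  40  34  33]
140 [246 227 222 243 244 185  68 136 132 103 120 113]
144 [238 248 247 246 244 181  67 129 163 153 169 183]
147 [247 230 232 247 242 180  80 137 163 174 183 182]
150 [226 241 248 246 243 175  79 130 155 169 184 184]
-85 -30 [267.21 134.25] -87 -30 [267.84 134.24] 
-85 -10 [267.12 140.45] -87 -10 [267.75 140.45] 
-85 10 [267.04 146.66] -87 10 [267.67 146.66] 
-85 25 [266.97 151.34] -87 25 [267.6  151.34] 
orange 0
beaker 0
marker 0
green2 0
cap top xy [0.4307 0.1576 0.139 ] tray .4286 .1578
```

The rear edge measures u ≈ 267.1, and 267.1 is what a rack fully home would show, so it is home within about 1 mm. The bystanders' pixels are unchanged. Handing in.

```bash
python3 -c "
from bench import r
print(r.hand_in())"
```

```text
the job is handed in; nothing more can be done
None
```

The bottle now stands upright in the far white tray, and the green rack is home against the stop with the red catch dropped behind it. I moved the bottle first, then slid the rack in by its fin so its own edge lifted the catch. Everything is released and the arm is clear; the job was handed in at about 21 s of the 64 s allowed.

**Last checks:**
- **Rack:** its rear edge measured about 0 mm from the fully home position, give or take 1 mm. I felt the stop at 29 N before letting go.
- **Catch:** it rode on the rack during the slide, and its nose is down behind the rack. I saw nothing of the robot touch it.
- **Bottle:** it is about 2 mm from the tray's centre.
- **Others:** the orange rack, beaker, marker and second green rack look unchanged in the top view.

**Small disagreements:**
- The bottle was pressed down with about 36 N for a moment as it was set in the tray, felt as wrist force through the gripped cap.
- The tool drifted about 1 mm back while the fingers opened at the end. The rear-edge measurement, taken after that, shows no shift of the rack.

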